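# Cover the ink tub and lock its lid keeper

## Robot

A 6-joint arm with a two-finger parallel gripper is mounted at the origin on a cart in front of the work surface, level with it; the furniture and walls round the work are solid. World frame = base frame: x ahead of the robot, y to its left, z up, the work surface at z = 0. Lengths are in m, angles in degrees, forces in N, time in s.
With the tool pointing down it reaches from about 0.275 to 0.725 m from the base axis. Payload 5.6 kg.
Tool frame: the origin (TCP) lies between the finger pads; the fingertips stand tip_reach ahead of it and the grasp point (between the pads) lies 5 mm behind it (tip_reach is the distance from the TCP to the fingertips, in m); z points along the fingers, y is the line along which they close (so a half turn about z gives the same grasp; the last joint's range is limited). The gripper opens to 85 mm and grips with 20 to 120 N. Pads are 22 mm wide; open, the fingers measure 114 mm over their backs; the gripper's body (76 mm by 85 mm) begins 54 mm behind the grasp point. The pads swing forward as they close: fully open they stand 13 mm farther back than shut.
Start: joints at [-51.532, 14.616, 6.199, 0, -81.583, -16.306], TCP at [0.207, -0.509, 0.245] pointing down, gripper open.
Joint ranges: [-168.99, 168.99], [-69.2, 112.95], [-62.41, 85.93], [-164.36, 98.24], [-168.68, -3.75], [-174.98, 174.98]. Speed limits (degrees/s): [147.25, 147.25, 180, 180, 180, 180].

## Interface

Orientations are given as a 3x3 rotation matrix whose columns are the frame's x, y, z axes.
In Python, from bench import * gives the robot as it stands.
- The arm moves only by the shell command python3 -m pendant 'ROWS'. ROWS is JSON, a list that holds one entry, the list of rows, each a list of 7 numbers: the opening, from -1 (shut) to 1 (fully open), so that 0 is half open, then the shift along the tool's x, y, z normalised to -1 to 1, where 1 is 0.75 m, then the turn, a rotation vector about the tool's x, y, z normalised to -1 to 1, where 1 is 180 degrees. A call has 1 to 20 rows; each row is the pose to reach, as a shift and turn from the pose commanded when the call began, along the tool's axes at that moment, turning the shorter way round; what a row does not reach only later rows make up. A row lasts 1/8 s, in which the tool goes at most 62.5 mm and 10.7 degrees, less where a joint would pass 70% of its speed; a pose out of reach is approached as far as the arm can. A call with a number of a shift or a turn outside -1 to 1 is refused whole. A call with a gripper value outside its range is refused whole. The fingers move at their own pace and stop on an object; the grip force is fixed at half the most. Time passes only in rows, so rows that repeat a pose let the fingers close. It gives the time, the measured TCP pose, the force, the opening and the grip force at its end, in the units of the state.
- state(): the state, without advancing time (a new reading comes with each control period).
- capture(name): name is "scene" or "top"; returns a dict with "pixels" (400x640x3 uint8, red, green, blue), "range_z" (400x640 float32, m along the optical axis (not along the pixel's ray), 0 where there is no reading), "fovy" (degrees; the focal length in pixels is half the picture's height over the tangent of half this angle, whatever the lens; pixels are square), "cx", "cy" (the principal point, pixels), "R" (3x3) and "t" (3): a world point X has camera coordinates R X + t. Camera axes: x right, y down, z forward; pixel columns grow to the right and rows downward; lengths in m; the calibration is good to about 2 mm. A picture is of the moment at which its call begins.
- sign_off(): hands the job in; it is judged then, once.
The state is a dict: "time": time; "qpos": joint angles; "joint_vel": joint speeds; "effort": joint torques, N m; "tcp_pos": TCP position; "orientation": TCP orientation; "ft_force": force on the tool from outside, world axes, zero at the start; "wrist_torque": the same for the moment, N m; "opening": finger opening in m; "gripper_force": force on a finger pad.
Only numpy, scipy, OpenCV 4.12 (cv2) and the standard library are available. Lean on these libraries where they do the work, as an engineer would, in place of code of your own. Each camera call takes 0.05 s, during which the arm holds its last target. There are 200 camera calls.

## Task

Set the loose round cover onto the blue ink tub so that it sits seated and level, and let go of it. Then push the green plate of the sliding leg away from you until its black pointer stands on the red length mark (its steel tongue then reaches over the cover's edge), hold it there against its spring and, while holding, slide the red cam lever fully to the left to close it. Finish while still holding the leg by its plate at the mark: do not let go, and leave the other things on the table where they are.

Things in the scene. Friction and masses are not known exactly. Their poses are not given: they have to be found in the camera images.
- clamp: lid keeper: plywood board 280x220x10 mm fixed on the table, carrying all its parts; place and yaw (within 0.3 rad) vary. Origin on the table, z up, x away from the robot (leg is pushed that way), y left (cam closes that way). 'board' below = this frame, in mm. Board spans x -135..145, y -110..110, top z 10. Guide: x -28..-3, y -27..27, up to z 81. Rail: x -108..-12, y 54..70, up to z 44
- tub_rim (a point): centre of the mouth of the blue ink tub, at rim height; board (95, 0, 55). The tub is round, fixed to the board, 84 mm across outside, 76 mm inside, 45 mm high, open at the top
- cover: loose round cover, about 90 g: cork plug 68 mm across, 6 mm high; on it a white disc 92 mm across, 5 mm thick; on that an upright dark wooden knob 24 mm across (11 to 45 mm above the origin). Origin at the centre of the plug's underside, z up. Starts level on the table on its plug, left of the board. Seated: plug in the tub, disc on the rim, origin 6 mm below the rim
- cover_knob (a point): point on the axis of the cover's knob, 30 mm above the cover's origin
- leg (a joint): how far the leg is pushed away from the robot along board x, m: 0 at rest (a spring pushes it back, 1.2 N at 0, 3.6 N at 0.040; friction 0.4 N), 0.040 with the pointer on the middle of the 10 mm wide red mark, 0.050 at the hard stop
- push_face (a point): point on the near face of the leg's green push plate; at rest board (-89, -45, 40), moves with the leg. The plate is 8 mm thick, upright, y -85..45, z 29..50; a lug hangs from its left end (y 30..45) to z 14. From it a steel beam and tongue run through the guide. Tongue: 26 mm wide, underside z 64.5 (4.5 mm over the seated cover's disc), tip at x 29 at rest, 69 at the mark, short of the knob
- pointer (a point): tip of the black pointer at the plate's left end, over the scale rail; it moves with the leg
- mark (a point): middle of the red length mark on the scale rail: fixed at board (-45, 62, 45)
- cam (a joint): how far the red cam lever is slid left along board y, m: starts open (0 to 0.005), 0.036 fully closed at its stop. Takes about 3 N, stays where left. Closed, it stands behind the leg's lug and stops the leg from springing back past 0.033. It closes only while the leg is at 0.033 or more; else it jams on the lug
- cam_block (a point): centre of the red cam block, 20x20 mm, z 12..26; at joint 0 board (-66, 0, 19). It stands lower than the plate's lower edge, its far side at x -56, 7 mm nearer than the plate's face at the mark. Shut fingertips upright before the plate at y -50, ends at z 15 to 18, push the plate just above their ends; then, moved left along it, they push the block with their ends
- tube_red: bystander: red-labelled paint tube 118 mm long, lying to the right
- glue_stick: bystander: green and white glue stick 96 mm long, lying to the right
- eraser: bystander: white eraser 58 mm long, to the right
- tape_stack: bystander: roll of dark blue tape, 80 mm across, 48 mm high, to the left
- marker: bystander: purple marker 139 mm long, lying to the left
- mug: bystander: mug 95 mm high with a black band, far right
Not all that is in view belongs to the job. Several things look just like the cover: the one meant starts farthest to the robot's left.

How it is judged (in metres and radians):
On the way, in this order (a step that is already met when the one before it is completed fails the run):
1. the cover sits seated and level on the tub and has been let go, the leg not yet pushed (horizontal distance between cover and tub_rim below 0.008 m and z of cover in the frame of tub_rim between -0.009 and -0.003 m and angle between cover's own z axis and vertical below 0.06 rad and linear speed of cover below 0.02 m/s and contact force between each of the arm, the fingers and cover below 0.1 N and value of joint leg below 0.015 m), for 0.2 s.
2. the leg is held at the mark by the gripper, the cam still open (value of joint leg between 0.035 and 0.045 m and contact force between any of the fingers, the arm and leg above 0.8 N and value of joint cam below 0.015 m), for 0.15 s.
3. the cam is slid fully closed while the gripper hold the leg at the mark (value of joint cam above 0.033 m and value of joint leg between 0.035 and 0.045 m and contact force between any of the fingers, the arm and leg above 0.8 N), for 0.1 s.
At the end, for the whole second after the job is handed in: Cam closed (within 3 mm of its stop); the gripper still presses the leg (over 0.8 N) with its pointer within 5 mm of the mark's middle; the cover, untouched, is seated (origin 3 to 9 mm below the rim, within 8 mm of the tub's axis) and level (within 0.06 rad) (all of step 3 and horizontal distance between cover and tub_rim below 0.008 m and z of cover in the frame of tub_rim between -0.009 and -0.003 m and angle between cover's own z axis and vertical below 0.06 rad and contact force between each of the arm, the fingers and cover below 0.1 N); the arm keeps its last pose, push and grip.
It fails at once if a bystander is moved more than 30 mm (distance of any of tube_red, glue_stick, eraser, tape_stack, marker, mug from where it was at the start of the episode above 0.03 m).
It also fails if it takes over 54 s, if anything falls off the work surface, if the arm or the gripper's body presses on something with over 40 N, if the wrist force passes 120 N, or if a joint passes its speed limit or range.

## Working session

There is one attempt and no reset: what is moved stays moved. The work goes in short steps, Python scripts to look and compute and a shell command to move; the robot and the scene stay as the last step left them, time stands still between calls to the robot, and variables do not carry over. Pictures are saved under pics/ and viewed, at most 10 in all, crops included, and the job is handed in when it is done.

```bash
ls; mkdir -p pics; python3 - <<'E'
from bench import *
import cv2,numpy as np
s=state(); print({k:np.round(v,3).tolist() for k,v in s.items()}); 
try: print(tip_reach)
except Exception as e: print(e)
for n in ["scene","top"]:
    c=capture(n); np.savez(f"pics/{n}0.npz",**c); cv2.imwrite(f"pics/{n}0.png",c["pixels"][:,:,::-1]); print(n,c["fovy"],c["cx"],c["cy"],np.round(c["R"],3).tolist(),c["t"])
E
```

```text
pics
{'time': 0.0, 'qpos': [-51.531, 14.653, 6.129, -0.028, -81.583, -16.307], 'joint_vel': [0.056, 0.045, 0.078, -0.011, -0.063, -0.119], 'effort': [-0.0, -38.662, 23.794, 5.365, -0.006, 0.0], 'tcp_pos': [0.207, -0.509, 0.244], 'orientation': [[-0.926, -0.377, -0.001], [-0.377, 0.926, 0.002], [0.0, 0.002, -1.0]], 'ft_force': [1.071, -0.74, -0.791], 'wrist_torque': [-0.025, -0.031, 0.033], 'gripper_force': 0.0, 'opening': 0.086}
0.014
scene 48.05386359333322 317.8784950112192 197.92742028043585 [[0.621, -0.783, 0.007], [-0.346, -0.283, -0.894], [0.703, 0.553, -0.448]] [-0.32161911  0.26071072  1.39389594]
top 52.396882545179594 314.0630425139019 199.75310742472337 [[0.003, -1.0, -0.016], [-0.985, 0.0, -0.172], [0.172, 0.016, -0.985]] [0.03388972 0.54402774 1.20413194]
```

View pics/top0.png

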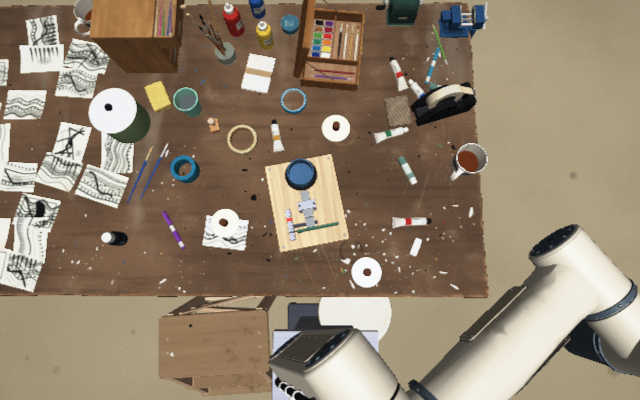

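View pics/scene0.png

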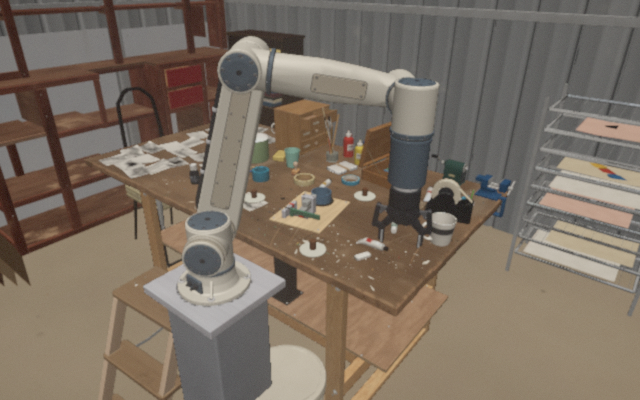

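The top view shows the board at about (306,202) with the tub at (300,175). The leftmost cover lookalike is at (226,222), and two decoys are at (335,128) and (367,272). The disc at (113,110) is too big to be the cover. I'll enlarge the work area next.

```bash
cat > h.py <<'E'
import numpy as np
def ray(c,u,v,z):
    "world point on plane z through pixel u,v"
    f=200/np.tan(np.radians(float(c["fovy"])/2)); d=np.array([(u-c["cx"])/f,(v-c["cy"])/f,1]); R=c["R"]
    o=-R.T@c["t"]; w=R.T@d; return o+w*(z-o[2])/w[2]
def cloud(c):
    f=200/np.tan(np.radians(float(c["fovy"])/2)); v,u=np.mgrid[:400,:640]; Z=c["range_z"]
    P=np.stack([(u-c["cx"])/f*Z,(v-c["cy"])/f*Z,Z],-1); return (P-c["t"])@c["R"]
def proj(c,X):
    f=200/np.tan(np.radians(float(c["fovy"])/2)); p=c["R"]@np.asarray(X)+c["t"]; return f*p[:2]/p[2]+[c["cx"],c["cy"]]
E
python3 - <<'E'
import cv2
im=cv2.imread("pics/top0.png")[140:265,195:360]
cv2.imwrite("pics/crop0.png",cv2.resize(im,None,fx=4.8,fy=4.8,interpolation=cv2.INTER_CUBIC))
E
```

```text
(no output)
```

View pics/crop0.png

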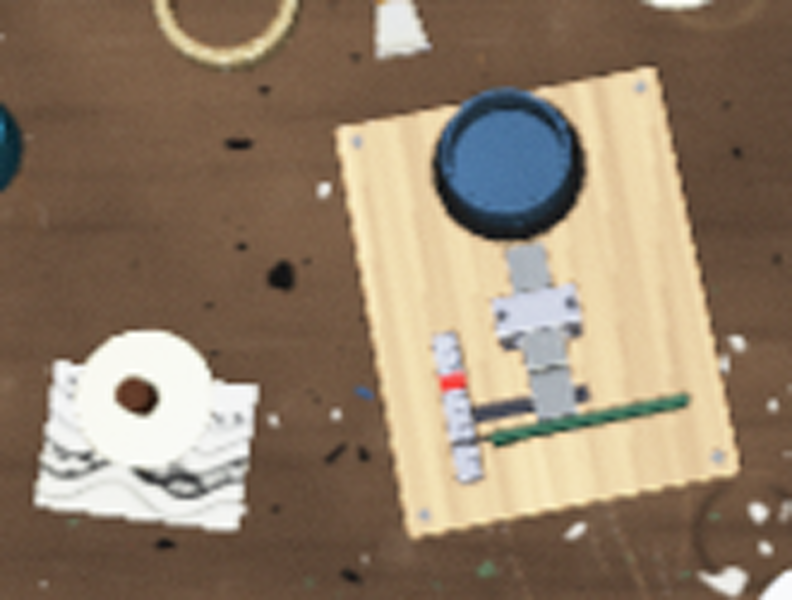

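The crop shows the board corners at (337,128), (655,67), (740,470) and (410,537), the tub mouth at about (510,155), the red mark at (453,382), and the cover disc at (146,398) with its knob at (137,395). I'll fit these now.

```bash
python3 - <<'E'
import cv2,numpy as np
from h import *
c=dict(np.load("pics/top0.npz")); P=cloud(c); im=c["pixels"].astype(int)
px=lambda x,y:((x+.5)/4.8+195-.5,(y+.5)/4.8+140-.5)
cor=np.array([ray(c,*px(*p),.010) for p in [(337,128),(655,67),(740,470),(410,537)]])
B=np.array([[145,110],[145,-110],[-135,-110],[-135,110]])/1e3
mb,mc=B.mean(0),cor[:,:2].mean(0); H=(B-mb).T@(cor[:,:2]-mc)
th=np.arctan2(H[0,1]-H[1,0],H[0,0]+H[1,1]); R=np.array([[np.cos(th),-np.sin(th)],[np.sin(th),np.cos(th)]])
o=mc-R@mb; print("yaw",th,"o",o,"res mm",((cor[:,:2]-(B@R.T+o))*1e3).round(1).tolist())
w=lambda x,y:o+R@np.array([x,y])/1e3
print("tub",w(95,0),"mark",w(-45,62),"from image",ray(c,*px(453,382),.044),"tub image rim ctr",ray(c,*px(510,150),.055))
# tub depth rim
Q=(P[...,:2]-o)@R; m=(abs(P[...,2]-.055)<.005)&(np.hypot(Q[...,0]-.095,Q[...,1])<.055)
print("rim pts",m.sum(),P[m].mean(0),(Q[m].min(0)+Q[m].max(0))/2,Q[m].max(0)-Q[m].min(0))
# board height
m=(abs(Q[...,0]-.02)<.1)&(abs(Q[...,1]+.09)<.015);print("board z",np.median(P[m][:,2]))
# cover
sub=np.zeros((400,640),np.uint8); bx=(slice(205,242),slice(208,243))
sub[bx]=((im.min(-1)>175)&(P[...,2]>.006)&(P[...,2]<.018))[bx]; print(sub.sum(),np.median(P[...,2][sub>0]))
k=max(cv2.findContours(sub,cv2.RETR_EXTERNAL,2)[0],key=cv2.contourArea); e=cv2.fitEllipse(k); print("ell",e,"ctr",ray(c,*e[0],.011))
kn=np.zeros_like(sub); kn[bx]=((P[...,2]>.035))[bx]; print("knob",kn.sum(),P[kn>0].mean(0),P[kn>0].max(0),P[kn>0].min(0))
for n,q in dict(tape=(184,168),marker=(174,229)).items(): print(n,P[q[1],q[0]])
E
```

```text
yaw 0.19644528057614025 o [0.54028825 0.0596515 ] res mm [[-0.8, -1.4], [-1.7, 0.6], [1.6, 1.3], [0.9, -0.6]]
tub [0.63346108 0.078194  ] mark [0.48405233 0.11167574] from image [0.48411683 0.11143941 0.044     ] tub image rim ctr [0.63363924 0.0757388  0.055     ]
rim pts 105 [0.63378714 0.07813876 0.05396502] [ 0.09562138 -0.00030006] [0.08293167 0.08282711]
board z 0.009098122489154786
567 0.010511611307844167
ell ((224.34109497070312, 222.4624481201172), (27.1783447265625, 29.69295310974121), 100.87450408935547) ctr [0.47773233 0.3178056  0.011     ]
knob 52 [0.46871321 0.29785774 0.11516019] [0.48758258 0.32633911 1.28025737] [0.32831477 0.01410279 0.03702057]
tape [0.65669864 0.45881578 0.00264607]
marker [0.45678025 0.47563147 0.01215631]
```

```bash
cat >> h.py <<'E'
O=np.array([0.5403,0.0597]); TH=0.1964; RB=np.array([[np.cos(TH),-np.sin(TH)],[np.sin(TH),np.cos(TH)]])
def brd(x,y): return O+RB@np.array([x,y])/1e3
def go(s,xyz,yaw=TH+np.pi/2):
    "normalised shift and turn to reach world xyz with tool y at yaw"
    R=np.array(s["orientation"]); d=R.T@(np.asarray(xyz)-s["tcp_pos"])/.75
    from scipy.spatial.transform import Rotation as Ro
    y=np.array([np.cos(yaw),np.sin(yaw),0]); z=np.array([0,0,-1.]); T=np.stack([np.cross(y,z),y,z],1)
    return np.round(np.r_[d,Ro.from_matrix(R.T@T).as_rotvec()/np.pi],4)
E
python3 - <<'E'
from bench import *; from h import *
s=state(); c=dict(np.load("pics/top0.npz"))
px=lambda x,y:((x+.5)/4.8+195-.5,(y+.5)/4.8+140-.5)
print("knob top",ray(c,*px(134,395),.045))
print(go(s,[.478,.318,.20]),go(s,[.478,.318,.09]))
E
```

```text
knob top [0.47547225 0.31534648 0.045     ]
[-7.501e-01  8.849e-01  6.080e-02  6.000e-04 -1.000e-04  6.060e-02] [-7.501e-01  8.847e-01  2.074e-01  6.000e-04 -1.000e-04  6.060e-02]
```

```bash
python3 -m pendant '[[[1,-0.2,0.236,0.016,0,0,0.02],[1,-0.4,0.472,0.032,0,0,0.04],[1,-0.4,0.472,0.032,0,0,0.06],[1,-0.4,0.472,0.032,0,0,0.0605],[1,-0.5,0.59,0.04,0,0,0.0605],[1,-0.5,0.59,0.04,0,0,0.0605],[1,-0.6,0.71,0.05,0,0,0.0605],[1,-0.6,0.71,0.05,0,0,0.0605],[1,-0.749,0.883,0.061,0,0,0.0605],[1,-0.749,0.883,0.061,0,0,0.0605],[1,-0.749,0.883,0.061,0,0,0.0605],[1,-0.749,0.883,0.061,0,0,0.0605],[1,-0.749,0.883,0.061,0,0,0.0605],[1,-0.749,0.883,0.061,0,0,0.0605],[1,-0.749,0.883,0.14,0,0,0.0605],[1,-0.749,0.883,0.207,0,0,0.0605],[1,-0.749,0.883,0.207,0,0,0.0605],[1,-0.749,0.883,0.207,0,0,0.0605],[1,-0.749,0.883,0.207,0,0,0.0605],[1,-0.749,0.883,0.207,0,0,0.0605]]]'; python3 - <<'E'
from bench import *; from h import *; import cv2
s=state(); print(s["tcp_pos"],s["orientation"],s["ft_force"])
for n in ["scene","top"]:
    c=capture(n); np.savez(f"pics/{n}1.npz",**c)
    u,v=proj(c,[.477,.317,.02]).astype(int); a=c["pixels"][max(v-50,0):v+50,max(u-65,0):u+65,::-1]
    cv2.imwrite(f"pics/{n}1.png",cv2.resize(a,None,fx=6,fy=6,interpolation=cv2.INTER_CUBIC)); print(u,v)
print(go(s,[.477,.317,.030]))
E
```

```text
time: 2.6
tcp_pos: [0.4786, 0.3165, 0.0919]
orientation: [[-0.981, -0.195, 0.002], [-0.195, 0.981, 0.002], [-0.003, 0.002, -1.0]]
ft_force: [0.2, 0.2, 0.6]
opening: 0.0851
gripper_force: 0.0
[0.47864847 0.31647918 0.0918936 ] [[-0.9807177  -0.19541581  0.00233686]
 [-0.19541032  0.98071867  0.00238726]
 [-0.00275831  0.00188459 -0.99999442]] [0.21387665 0.22029654 0.59276182]
253 195
223 222
[0.0022 0.001  0.0825 0.0006 0.0009 0.0001]
```

View pics/scene1.png

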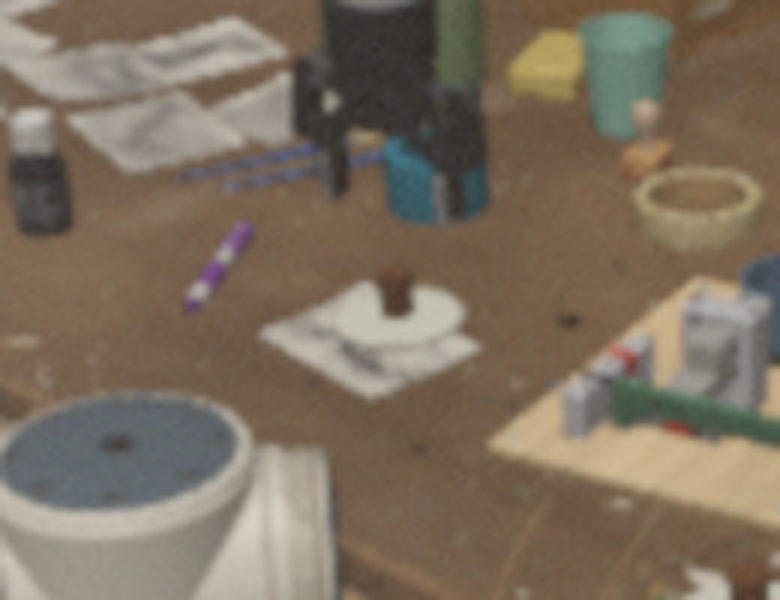

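The fingers stand centred over the knob at crop (397,290), and the red cam is visible under the plate at (680,427). I'll descend and grip.

```bash
python3 -m pendant '[[[1,0.002,0.001,0.04,0,0,0],[1,0.002,0.001,0.0825,0,0,0],[1,0.002,0.001,0.0825,0,0,0],[1,0.002,0.001,0.0825,0,0,0],[-1,0.002,0.001,0.0825,0,0,0],[-1,0.002,0.001,0.0825,0,0,0],[-1,0.002,0.001,0.0825,0,0,0],[-1,0.002,0.001,0.0825,0,0,0],[-1,0.002,0.001,0.0825,0,0,0],[-1,0.002,0.001,0.0825,0,0,0],[-1,0.002,0.001,0.0825,0,0,0],[-1,0.002,0.001,0.0825,0,0,0],[-1,0.002,0.001,0.04,0,0,0],[-1,0.002,0.001,-0.03,0,0,0],[-1,0.002,0.001,-0.1,0,0,0],[-1,0.002,0.001,-0.1,0,0,0],[-1,0.002,0.001,-0.1,0,0,0],[-1,0.002,0.001,-0.1,0,0,0]]]'; python3 - <<'E'
from bench import *; from h import *; import cv2
s=state(); print(s["tcp_pos"],s["ft_force"])
c=capture("scene"); 
u,v=proj(c,s["tcp_pos"]).astype(int); a=c["pixels"][max(v-40,0):v+60,max(u-65,0):u+65,::-1]
cv2.imwrite("pics/held.png",cv2.resize(a,None,fx=6,fy=6,interpolation=cv2.INTER_CUBIC))
c=capture("top"); P=cloud(c); d=np.hypot(P[...,0]-s["tcp_pos"][0],P[...,1]-s["tcp_pos"][1])
m=(abs(P[...,2]-(s["tcp_pos"][2]-.019))<.008)&(d<.06); q=P[m]; print("disc pts",m.sum(),"mean",q.mean(0),"mid",(q.min(0)+q.max(0))/2,"ext",q.max(0)-q.min(0))
t=brd(95,0); print("tub",t,go(s,[*t,.165]),go(s,[*t,.080]))
E
```

```text
time: 4.95
tcp_pos: [0.4755, 0.3156, 0.163]
orientation: [[-0.981, -0.195, -0.003], [-0.195, 0.981, -0.003], [0.003, -0.002, -1.0]]
ft_force: [0.4, -0.4, -1.1]
opening: 0.0224
gripper_force: 58.8
[0.4754786  0.31562256 0.16302247] [ 0.4087504  -0.39212137 -1.12415501]
disc pts 356 mean [0.46032122 0.30560789 0.14479013] mid [0.47649662 0.310502   0.1447919 ] ext [0.08879679 0.0819092  0.01138302]
tub [0.63347367 0.07823828] [-0.1448 -0.3516 -0.0024 -0.0006 -0.0011  0.    ] [-0.1452 -0.3513  0.1109 -0.0006 -0.0011  0.    ]
```

View pics/held.png

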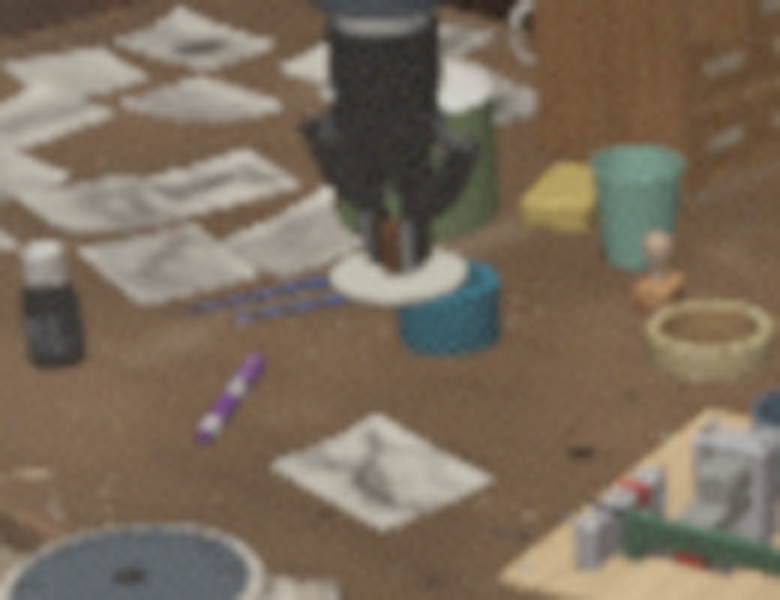

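The cover is held level, with the disc at about (400,275) in the crop. Now I'll move it over the tub.

```bash
python3 -m pendant '[[[-1,-0.05,-0.11,-0.005,0,0,0],[-1,-0.1,-0.22,-0.005,0,0,0],[-1,-0.145,-0.32,-0.005,0,0,0],[-1,-0.145,-0.351,-0.005,0,0,0],[-1,-0.145,-0.351,0.04,0,0,0],[-1,-0.145,-0.351,0.06,0,0,0],[-1,-0.145,-0.351,0.06,0,0,0],[-1,-0.145,-0.351,0.06,0,0,0],[-1,-0.145,-0.351,0.06,0,0,0],[-1,-0.145,-0.351,0.06,0,0,0]]]'; python3 - <<'E'
from bench import *; from h import *; import cv2
s=state(); print(s["tcp_pos"],s["ft_force"])
c=capture("top"); P=cloud(c); t=brd(95,0); Q=(P[...,:2]-O)@RB
d=np.hypot(P[...,0]-s["tcp_pos"][0],P[...,1]-s["tcp_pos"][1])
m=(abs(P[...,2]-(s["tcp_pos"][2]-.019))<.007)&(d<.06)&(c["pixels"].min(-1)>150); q=Q[m]*1e3; print("disc pts",m.sum(),np.median(P[m][:,2]),q.min(0),q.max(0))
print(go(s,[*t,.079]))
E
```

```text
time: 6.3
tcp_pos: [0.6346, 0.0801, 0.121]
orientation: [[-0.981, -0.196, 0.001], [-0.196, 0.981, 0.0], [-0.002, 0.0, -1.0]]
ft_force: [-0.6, -0.6, -1.1]
opening: 0.0222
gripper_force: 59.0
[0.63459286 0.08011575 0.12096857] [-0.60964845 -0.6398943  -1.10761758]
disc pts 320 0.10220248504824751 [ 51.63279261 -44.447006  ] [99.59109211 46.37986755]
[ 0.002  -0.0022  0.056   0.0001  0.0005  0.0004]
```

```bash
python3 -m pendant '[[[-1,0.002,-0.002,0.01,0,0,0],[-1,0.002,-0.002,0.025,0,0,0],[-1,0.002,-0.002,0.04,0,0,0],[-1,0.002,-0.002,0.05,0,0,0],[-1,0.002,-0.002,0.056,0,0,0],[-1,0.002,-0.002,0.056,0,0,0],[-1,0.002,-0.002,0.056,0,0,0]]]'; python3 - <<'E'
from bench import *; from h import *
s=state(); print(s["tcp_pos"],s["ft_force"],go(s,[*brd(95,0),.079]))
c=capture("top"); P=cloud(c)
d=np.hypot(P[...,0]-s["tcp_pos"][0],P[...,1]-s["tcp_pos"][1]); m=(abs(P[...,2]-.06)<.01)&(d<.05)&(c["pixels"].min(-1)>150); print(m.sum(),np.median(P[m][:,2]))
E
```

```text
time: 7.22
tcp_pos: [0.6334, 0.0777, 0.0781]
orientation: [[-0.981, -0.195, 0.0], [-0.195, 0.981, 0.0], [-0.0, 0.0, -1.0]]
ft_force: [0.5, -0.7, -0.4]
opening: 0.0224
gripper_force: 59.0
[0.63341998 0.07769513 0.07813495] [ 0.53566991 -0.66661425 -0.40865365] [-0.0002  0.0007 -0.0012  0.      0.0002  0.0001]
294 0.0595608442908659
```

```bash
python3 -m pendant '[[[0,0,0,0,0,0,0],[0,0,0,0,0,0,0],[0,0,0,0,0,0,0],[0,0,0,0,0,0,0],[0,0,0,0,0,0,0],[0,0,0,-0.04,0,0,0],[0,0,0,-0.1,0,0,0],[0,0,0,-0.16,0,0,0],[0,0.15,0,-0.16,0,0,0],[-1,0.24,0,-0.16,0,0,0],[-1,0.298,-0.067,-0.16,0,0,0],[-1,0.298,-0.067,-0.16,0,0,0],[-1,0.298,-0.067,-0.16,0,0,0],[-1,0.298,-0.067,-0.16,0,0,0],[-1,0.298,-0.067,-0.16,0,0,0]]]'; python3 - <<'E'
from bench import *; from h import *; import cv2
s=state(); print(s["tcp_pos"],s["ft_force"],s["opening"])
c=capture("top"); P=cloud(c); Q=(P[...,:2]-O)@RB
m=(abs(P[...,2]-.06)<.005)&(np.hypot(Q[...,0]-.095,Q[...,1])<.06)&(c["pixels"].min(-1)>150); q=Q[m]*1e3
A=np.c_[Q[m],np.ones(m.sum())]; print("disc",m.sum(),np.median(P[m][:,2]),q.min(0),q.max(0),"tilt",np.linalg.lstsq(A,P[m][:,2],rcond=None)[0])
c=capture("scene"); u,v=proj(c,[*brd(-40,0),.05]).astype(int); a=c["pixels"][max(v-50,0):v+50,u-65:u+65,::-1]
cv2.imwrite("pics/seat.png",cv2.resize(a,None,fx=6,fy=6,interpolation=cv2.INTER_CUBIC))
for x in (-125,-120): print(x,(RB.T@(s["tcp_pos"][:2]-O)*1e3).round(1),go(s,[*brd(x,-50),.030]))
E
```

```text
time: 9.15
tcp_pos: [0.4246, -0.0149, 0.1979]
orientation: [[-0.981, -0.196, -0.0], [-0.196, 0.981, -0.0], [0.0, -0.0, -1.0]]
ft_force: [-0.2, -0.5, -0.6]
opening: 0.0
gripper_force: 0.0
[ 0.42461891 -0.01485194  0.19789381] [-0.15775715 -0.47965313 -0.5984978 ] 3.3271314757910925e-05
disc 564 0.0592137495823086 [ 50.43059108 -45.9238293 ] [141.32279871  43.9345094 ] tilt [-0.00532498  0.00010894  0.05983955]
-125 [-128.   -50.5] [-4.100e-03  7.000e-04  2.239e-01 -0.000e+00 -1.000e-04  2.000e-04]
-120 [-128.   -50.5] [-1.070e-02  7.000e-04  2.239e-01 -0.000e+00 -1.000e-04  2.000e-04]
```

View pics/seat.png

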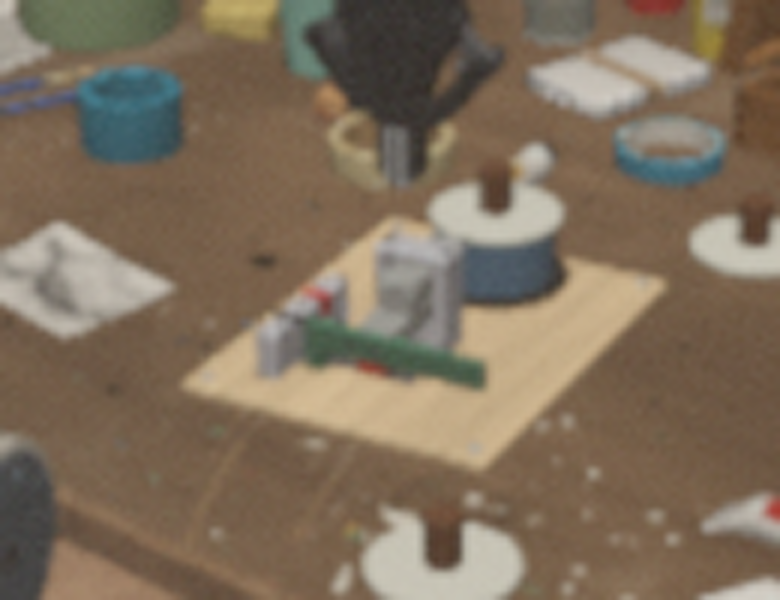

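The cover is seated and level: its disc centre is at board (96,-1) and its top is at z 59 mm. In the crop it sits on the tub at (497,215), with the leg at rest and the fingers shut. Next I'll descend in front of the plate.

```bash
python3 -m pendant '[[[-1,0,0,0.08,0,0,0],[-1,0,0,0.16,0,0,0],[-1,0,0,0.2,0,0,0],[-1,0,0,0.222,0,0,0],[-1,0,0,0.222,0,0,0],[-1,0,0,0.222,0,0,0],[-1,0,0,0.222,0,0,0],[-1,0,0,0.222,0,0,0],[-1,0,0,0.222,0,0,0]]]'; python3 - <<'E'
from bench import *; from h import *
s=state(); print(s["ft_force"],(RB.T@(s["tcp_pos"][:2]-O)*1e3).round(1),s["tcp_pos"][2]); print(go(s,[*brd(-104,-50),.0305]))
E
```

```text
time: 10.38
tcp_pos: [0.4241, -0.0153, 0.0319]
orientation: [[-0.981, -0.195, 0.001], [-0.195, 0.981, 0.0], [-0.001, 0.0, -1.0]]
ft_force: [-0.0, 0.2, -0.1]
opening: 0.0001
gripper_force: 0.0
[-0.0357584   0.23970854 -0.14080291] [-128.6  -50.8] 0.031875991003366154
[-0.0328  0.0011  0.0019  0.      0.0002  0.0001]
```

```bash
python3 -m pendant '[[[-1,-0.015,0.001,0.0015,0,0,0],[-1,-0.03,0.001,0.0015,0,0,0],[-1,-0.04,0.001,0.0015,0,0,0],[-1,-0.05,0.001,0.0015,0,0,0],[-1,-0.06,0.001,0.0015,0,0,0],[-1,-0.07,0.001,0.0015,0,0,0],[-1,-0.08,0.001,0.0015,0,0,0],[-1,-0.085,0.001,0.0015,0,0,0],[-1,-0.085,0.001,0.0015,0,0,0],[-1,-0.085,0.001,0.0015,0,0,0],[-1,-0.085,0.001,0.0015,0,0,0]]]'; python3 - <<'E'
from bench import *; from h import *; import cv2
s=state(); print(RB.T@s["ft_force"][:2],(RB.T@(s["tcp_pos"][:2]-O)*1e3).round(1),s["tcp_pos"][2])
o=dict(np.load("pics/top0.npz"))
for c in (o,capture("top")):
    P=cloud(c); Q=(P[...,:2]-O)@RB*1e3; im=c["pixels"].astype(int)
    g=(im[...,1]>im[...,0]+15)&(im[...,1]>im[...,2]+5)&(abs(P[...,2]-.05)<.008)&(abs(Q[...,0]+70)<40)
    for a,b in ((0,45),(-85,-65)):
        k=g&(Q[...,1]>a)&(Q[...,1]<b); print("green",k.sum(),Q[k][:,0].mean() if k.any() else 0, Q[g][:,1].min(),Q[g][:,1].max())
u,v=proj(c,[*brd(-50,30),.045]).astype(int); cv2.imwrite("pics/push.png",cv2.resize(c["pixels"][v-24:v+24,u-32:u+32,::-1],None,fx=12,fy=12,interpolation=cv2.INTER_CUBIC)); print(u,v,[proj(c,[*brd(x,62),.044]).round(1).tolist() for x in (-40,-45,-50)])
E
```

```text
time: 11.75
tcp_pos: [0.4858, -0.0022, 0.0302]
orientation: [[-0.981, -0.195, -0.001], [-0.195, 0.981, -0.0], [0.001, 0.0, -1.0]]
ft_force: [-2.3, -1.0, -1.6]
opening: 0.0002
gripper_force: 1.6
[-2.42050481 -0.52962672] [-65.5 -50.1] 0.030219815086212236
green 32 -85.61715361197716 -80.5530977526605 41.21744065271587
green 12 -85.33867710108508 -80.5530977526605 41.21744065271587Traceback (most recent call last):
  File "<stdin>", line 8, in <module>
    return umr_minimum(a, axis, None, out, keepdims, initial, where)
ValueError: zero-size array to reduction operation minimum which has no identity
```

```bash
python3 - <<'E'
from bench import *; from h import *; import cv2
T=[]
for n in ("top","scene"):
    c=capture(n); u,v=proj(c,[*brd(-50,40),.045]).astype(int); T.append(cv2.resize(c["pixels"][v-24:v+24,u-24:u+24,::-1],(396,396),interpolation=cv2.INTER_CUBIC))
    print(n,u,v,[((proj(c,[*brd(x,62),.045])-[u-24,v-24])*8.25).round(0).tolist() for x in (-40,-45,-50)],"plate near top edge at leg 35/40",[((proj(c,[*brd(x,y),.05])-[u-24,v-24])*8.25).round(0).tolist() for x in (-54,-49) for y in (0,40)])
cv2.imwrite("pics/push.png",np.hstack(T))
E
```

```text
top 296 219 [[137.0, 186.0], [139.0, 199.0], [142.0, 212.0]] plate near top edge at leg 35/40 [[307.0, 189.0], [201.0, 210.0], [305.0, 176.0], [198.0, 197.0]]
scene 294 204 [[175.0, 188.0], [170.0, 192.0], [165.0, 196.0]] plate near top edge at leg 35/40 [[274.0, 219.0], [200.0, 200.0], [279.0, 214.0], [205.0, 196.0]]
```

View pics/push.png

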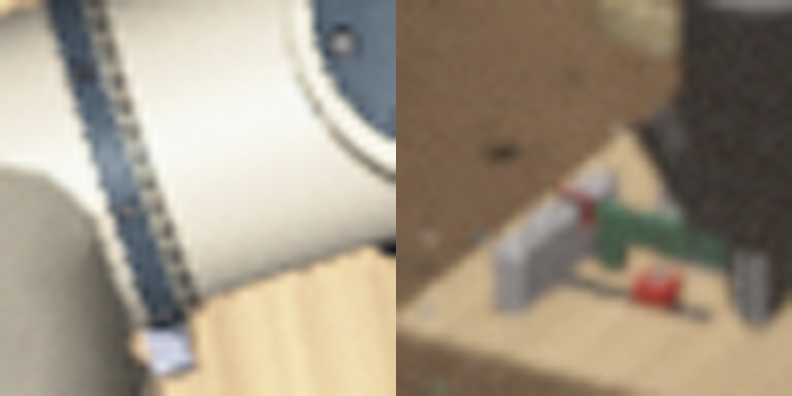

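In the scene crop the fingers at (755,285) press the green plate, the red cam block stands free at (655,288), and the pointer is close to the red mark at (580,200). The arm hides this area from the top camera. I'll measure leg travel by comparing the scene depth of the plate at rest and now.

```bash
cat > leg.py <<'E'
from bench import *; from h import *
def green(c,lo=-100,hi=-30):
    P=cloud(c); Q=(P[...,:2]-O)@RB*1e3; im=c["pixels"].astype(int)
    g=(im[...,1]>im[...,0]+12)&(im[...,1]>im[...,2]+3)&(P[...,2]>.032)&(P[...,2]<.048)&(Q[...,0]>lo)&(Q[...,0]<hi)&(Q[...,1]>0)&(Q[...,1]<40)
    return g.sum(),np.median(Q[g][:,0]),Q[g][:,0].mean()
def red(c):
    P=cloud(c); Q=(P[...,:2]-O)@RB*1e3; im=c["pixels"].astype(int)
    r=(im[...,0]>im[...,1]+50)&(P[...,2]<.03)&(P[...,2]>.01)&(abs(Q[...,0]+66)<25)&(abs(Q[...,1]-15)<45)
    return r.sum(),np.median(Q[r],0)
if __name__=="__main__":
    a=dict(np.load("pics/scene1.npz")); print("rest",green(a),red(a))
    for i in range(3): c=capture("scene"); print("now",green(c),red(c))
    F=[]
    for i in range(4): capture("top"); F.append(state()["ft_force"])
    s=state(); print("F board",RB.T@np.mean(F,0)[:2],np.mean(F,0)[2],"tcp",(RB.T@(s["tcp_pos"][:2]-O)*1e3).round(1),s["tcp_pos"][2],s["time"],"R",np.round(s["orientation"],4).tolist())
E
python3 leg.py
```

```text
rest (np.int64(28), np.float64(-89.93041895438373), np.float64(-89.64315499996835)) (np.int64(3), array([-77.68707194,   1.68455303]))
now (np.int64(22), np.float64(-55.30898981954746), np.float64(-55.085036320719745)) (np.int64(19), array([-72.91108443,  -3.10869912]))
now (np.int64(19), np.float64(-53.77142441530831), np.float64(-54.00003784795842)) (np.int64(17), array([-74.97618312,  -1.57751013]))
now (np.int64(24), np.float64(-53.79125249831025), np.float64(-54.34060794679257)) (np.int64(17), array([-75.7220636 ,  -1.89254684]))
F board [-3.69269033 -0.61865111] -2.885192532902405 tcp [-65.3 -50.1] 0.030274952621791994 12.25 R [[-0.9807, -0.1954, -0.0005], [-0.1954, 0.9807, -0.0], [0.0005, 0.0, -1.0]]
```

```bash
python3 -m pendant '[[[-1,-0.003,0,0,0,0,0],[-1,-0.007,0,0,0,0,0],[-1,-0.007,0,0,0,0,0],[-1,-0.007,0,0,0,0,0],[-1,-0.007,0,0,0,0,0],[-1,-0.007,0,0,0,0,0]]]'; python3 leg.py
```

```text
time: 13.0
tcp_pos: [0.4916, -0.001, 0.0306]
orientation: [[-0.981, -0.196, 0.0], [-0.196, 0.981, 0.0], [-0.0, 0.0, -1.0]]
ft_force: [-3.7, -0.8, -1.5]
opening: -0.0001
gripper_force: 1.6
rest (np.int64(28), np.float64(-89.93041895438373), np.float64(-89.64315499996835)) (np.int64(3), array([-77.68707194,   1.68455303]))
now (np.int64(25), np.float64(-47.80072824331257), np.float64(-48.73480660112757)) (np.int64(18), array([-74.181613  ,  -1.35466143]))
now (np.int64(28), np.float64(-49.880397418099506), np.float64(-49.21166771245485)) (np.int64(18), array([-72.85365722,  -2.38913227]))
now (np.int64(22), np.float64(-49.3970588294508), np.float64(-49.81427766438557)) (np.int64(19), array([-72.2906057 ,  -0.89738039]))
F board [-3.20007983 -0.14769042] -1.201758474272447 tcp [-59.7 -50.1] 0.03055841740256121 13.35 R [[-0.9807, -0.1956, 0.0004], [-0.1956, 0.9807, 0.0001], [-0.0004, 0.0, -1.0]]
```

```bash
python3 -m pendant '[[[-1,0,0.01,0,0,0,0],[-1,0,0.02,0,0,0,0],[-1,0,0.03,0,0,0,0],[-1,0,0.04,0,0,0,0],[-1,0,0.05,0,0,0,0],[-1,0,0.05,0,0,0,0],[-1,0,0.05,0,0,0,0],[-1,0,0.05,0,0,0,0]]]'; python3 leg.py
```

```text
time: 14.35
tcp_pos: [0.484, 0.0362, 0.0304]
orientation: [[-0.981, -0.195, 0.0], [-0.195, 0.981, 0.001], [-0.0, 0.001, -1.0]]
ft_force: [-4.4, 2.6, 1.6]
opening: -0.0004
gripper_force: 2.0
rest (np.int64(28), np.float64(-89.93041895438373), np.float64(-89.64315499996835)) (np.int64(3), array([-77.68707194,   1.68455303]))
now (np.int64(17), np.float64(-49.17493959767736), np.float64(-49.46348716236059)) (np.int64(19), array([-72.58869331,   7.83678091]))
now (np.int64(15), np.float64(-49.74638791387929), np.float64(-49.632393945879556)) (np.int64(18), array([-75.68136329,   5.43131179]))
now (np.int64(16), np.float64(-48.71566094811776), np.float64(-48.75721608934738)) (np.int64(21), array([-71.32305248,   6.95014214]))
F board [-3.47024723  2.25133141] 0.1364619606342194 tcp [-59.8 -12.6] 0.030353006804379384 14.7 R [[-0.9807, -0.1953, 0.0001], [-0.1953, 0.9807, 0.0001], [-0.0001, 0.0001, -1.0]]
```

```bash
python3 -m pendant '[[[-1,0,0.008,0,0,0,0],[-1,0,0.016,0,0,0,0],[-1,0,0.024,0,0,0,0],[-1,0,0.03,0,0,0,0],[-1,0,0.03,0,0,0,0],[-1,0,0.03,0,0,0,0],[-1,0,0.03,0,0,0,0]]]'; python3 leg.py
```

```text
time: 15.58
tcp_pos: [0.4797, 0.0573, 0.0304]
orientation: [[-0.981, -0.195, -0.0], [-0.195, 0.981, -0.001], [0.0, -0.001, -1.0]]
ft_force: [-1.4, -4.8, -0.3]
opening: 0.0002
gripper_force: 2.8
rest (np.int64(28), np.float64(-89.93041895438373), np.float64(-89.64315499996835)) (np.int64(3), array([-77.68707194,   1.68455303]))
now (np.int64(3), np.float64(-50.375564372293944), np.float64(-51.72286557634512)) (np.int64(21), array([-74.04832838,  27.90123659]))
now (np.int64(2), np.float64(-48.47597824367247), np.float64(-48.47597824367247)) (np.int64(19), array([-73.41097192,  29.01716264]))
now (np.int64(3), np.float64(-51.96385805710131), np.float64(-52.54167129261864)) (np.int64(21), array([-74.12604042,  28.81919966]))
F board [-3.06944409 -4.17916036] -0.30921723316455996 tcp [-60.    9.5] 0.030422146531862586 15.925 R [[-0.9807, -0.1953, -0.0002], [-0.1953, 0.9807, -0.0006], [0.0003, -0.0005, -1.0]]
```

```bash
python3 -m pendant '[[[-1,0,0.004,0,0,0,0],[-1,0,0.008,0,0,0,0],[-1,0,0.008,0,0,0,0],[-1,0,0.008,0,0,0,0],[-1,0,0.008,0,0,0,0]]]'; python3 leg.py
```

```text
time: 16.55
tcp_pos: [0.4787, 0.062, 0.0304]
orientation: [[-0.981, -0.196, -0.0], [-0.196, 0.981, -0.003], [0.001, -0.002, -1.0]]
ft_force: [1.0, -9.4, -2.0]
opening: -0.0001
gripper_force: 7.5
rest (np.int64(28), np.float64(-89.93041895438373), np.float64(-89.64315499996835)) (np.int64(3), array([-77.68707194,   1.68455303]))
now (np.int64(0), np.float64(nan), np.float64(nan)) (np.int64(16), array([-73.25482368,  31.54388784]))
now (np.int64(0), np.float64(nan), np.float64(nan)) (np.int64(17), array([-72.32816593,  31.30557902]))
now (np.int64(0), np.float64(nan), np.float64(nan)) (np.int64(15), array([-74.73320525,  31.47595424]))
F board [-1.86402835 -9.75930577] -0.45724102734184335 tcp [-60.   14.3] 0.030442001479429028 16.9 R [[-0.9806, -0.1959, -0.0002], [-0.1959, 0.9806, -0.0025], [0.0007, -0.0025, -1.0]]
  return _methods._mean(a, axis=axis, dtype=dtype,
  ret = ret.dtype.type(ret / rcount)
leg.py:5: RuntimeWarning: Mean of empty slice.
  return g.sum(),np.median(Q[g][:,0]),Q[g][:,0].mean()
```

```bash
python3 - <<'E'
from bench import *; from h import *; import cv2
c=capture("scene"); u,v=proj(c,[*brd(-50,40),.045]).astype(int); cv2.imwrite("pics/end.png",cv2.resize(c["pixels"][v-24:v+24,u-24:u+24,::-1],(600,600),interpolation=cv2.INTER_CUBIC))
q=lambda x,y,z:((proj(c,[*brd(x,y),z])-[u-23.5,v-23.5])*12.5).round().tolist()
for cam in (30,36): print("cam",cam,"near face corners",[q(-76,cam+a,z) for a in (10,-10) for z in (.012,.026)])
for x in (33,40,45): print("leg",x,"lug near: left-bottom,right-bottom,left-top",q(x-89,45,.014),q(x-89,30,.014),q(x-89,45,.05))
print("mark",q(-45,62,.045),"rail",[q(-108,y,.044) for y in (54,70)])
P=cloud(c); Q=(P[...,:2]-O)@RB*1e3; im=c["pixels"].astype(int)
g=(im[...,1]>im[...,0]+8)&(im[...,1]>im[...,2]+2)&(P[...,2]>.012)&(P[...,2]<.06)&(abs(Q[...,0]+55)<25)&(abs(Q[...,1])<60)
print(g.sum()); print(np.c_[Q[g],P[g][:,2]*1e3].round(0)[:25].tolist())
E
```

```text
cam 30 near face corners [[264.0, 433.0], [263.0, 394.0], [320.0, 448.0], [319.0, 408.0]]
cam 36 near face corners [[248.0, 429.0], [247.0, 390.0], [303.0, 443.0], [302.0, 404.0]]
leg 33 lug near: left-bottom,right-bottom,left-top [282.0, 397.0] [323.0, 408.0] [280.0, 296.0]
leg 40 lug near: left-bottom,right-bottom,left-top [293.0, 388.0] [334.0, 398.0] [291.0, 287.0]
leg 45 lug near: left-bottom,right-bottom,left-top [301.0, 381.0] [342.0, 392.0] [299.0, 281.0]
mark [251.0, 284.0] rail [[170.0, 376.0], [126.0, 364.0]]
68
[[-48.0, -4.0, 50.0], [-52.0, -11.0, 54.0], [-48.0, -14.0, 53.0], [-40.0, -14.0, 49.0], [-50.0, -1.0, 46.0], [-51.0, -6.0, 48.0], [-52.0, -11.0, 49.0], [-47.0, -13.0, 48.0], [-44.0, -16.0, 47.0], [-51.0, -24.0, 53.0], [-49.0, -27.0, 52.0], [-48.0, -31.0, 53.0], [-42.0, -32.0, 50.0], [-48.0, 41.0, 30.0], [-45.0, 2.0, 39.0], [-49.0, -5.0, 42.0], [-55.0, -13.0, 47.0], [-50.0, -15.0, 45.0], [-54.0, -21.0, 49.0], [-49.0, -23.0, 47.0], [-47.0, -26.0, 47.0], [-49.0, -32.0, 49.0], [-41.0, -31.0, 45.0], [-49.0, -40.0, 51.0], [-47.0, -43.0, 51.0]]
```

View pics/end.png

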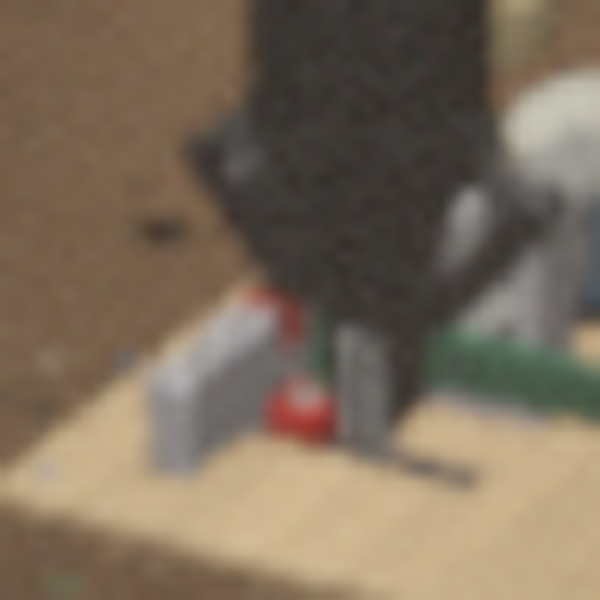

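The crop shows the cam block at (300,410), now beside the rail, with the fingers at (365,395) against it and the plate. Allowing for the roughly 2 px calibration offset, the cam looks closed, and the 10 N side force suggests it is on its stop. I'll press slightly more to confirm.

```bash
python3 -m pendant '[[[-1,0,0.001,0,0,0,0],[-1,0,0.001,0,0,0,0],[-1,0,0.001,0,0,0,0],[-1,0,0.001,0,0,0,0]]]'; python3 leg.py 2>/dev/null
```

```text
time: 17.45
tcp_pos: [0.4787, 0.0621, 0.0305]
orientation: [[-0.981, -0.196, -0.0], [-0.196, 0.981, -0.004], [0.001, -0.004, -1.0]]
ft_force: [1.6, -13.3, -1.4]
opening: -0.0001
gripper_force: 7.7
rest (np.int64(28), np.float64(-89.93041895438373), np.float64(-89.64315499996835)) (np.int64(3), array([-77.68707194,   1.68455303]))
now (np.int64(1), np.float64(-47.44743627060491), np.float64(-47.44743627060491)) (np.int64(16), array([-76.3452924 ,  31.67082659]))
now (np.int64(0), np.float64(nan), np.float64(nan)) (np.int64(16), array([-75.97102587,  32.96215394]))
now (np.int64(0), np.float64(nan), np.float64(nan)) (np.int64(17), array([-75.4796841 ,  33.02525844]))
F board [ -0.89851267 -13.61796351] -1.7130844004664676 tcp [-60.   14.4] 0.03046548274196819 17.8 R [[-0.9806, -0.1961, -0.0002], [-0.1961, 0.9806, -0.0037], [0.0009, -0.0036, -1.0]]
```

The TCP did not move and the side force rose to 13.6 N, so the cam is on its stop. I'll ease the side load and check that the plate push holds.

```bash
python3 -m pendant '[[[-1,0,-0.002,0,0,0,0],[-1,0,-0.002,0,0,0,0],[-1,0,-0.002,0,0,0,0],[-1,0,-0.002,0,0,0,0]]]'; python3 leg.py 2>/dev/null; python3 - <<'E'
from bench import *; from h import *
c=capture("scene"); P=cloud(c); Q=(P[...,:2]-O)@RB*1e3; im=c["pixels"].astype(int)
a=dict(np.load("pics/scene1.npz"))
for c,lo in ((a,-89),(c,-49)):
    P=cloud(c); Q=(P[...,:2]-O)@RB*1e3; im=c["pixels"].astype(int)
    g=(im[...,1]>im[...,0]+12)&(im[...,1]>im[...,2]+3)&(P[...,2]>.032)&(P[...,2]<.046)&(abs(Q[...,0]-lo)<12)&(Q[...,1]<-18)&(Q[...,1]>-80)
    print("right part of plate",g.sum(),np.median(Q[g][:,0]),Q[g][:,0].mean())
E
```

```text
time: 18.3
tcp_pos: [0.4787, 0.0617, 0.0304]
orientation: [[-0.981, -0.196, -0.0], [-0.196, 0.981, -0.002], [0.001, -0.002, -1.0]]
ft_force: [-0.5, -8.5, -1.5]
opening: -0.0001
gripper_force: 5.0
rest (np.int64(28), np.float64(-89.93041895438373), np.float64(-89.64315499996835)) (np.int64(3), array([-77.68707194,   1.68455303]))
now (np.int64(0), np.float64(nan), np.float64(nan)) (np.int64(17), array([-72.78297187,  32.63420617]))
now (np.int64(0), np.float64(nan), np.float64(nan)) (np.int64(16), array([-73.4570305 ,  32.89487842]))
now (np.int64(2), np.float64(-44.67809980873364), np.float64(-44.67809980873364)) (np.int64(17), array([-74.86860264,  30.1211207 ]))
F board [-1.38753573 -7.87189989] -1.1370686084420936 tcp [-60.  14.] 0.030403238603986724 18.65 R [[-0.9807, -0.1957, -0.0002], [-0.1957, 0.9807, -0.0018], [0.0005, -0.0017, -1.0]]
right part of plate 35 -89.08864304527543 -89.04174390951844
right part of plate 31 -49.48303397951369 -49.367226858530564
```

```bash
python3 -c "
from bench import *
print(sign_off())"
```

```text
the job is handed in; nothing more can be done
None
```

The job is handed in: the cover is seated level on the tub and let go, the cam is closed against its stop, and the shut fingers still hold the leg by its plate at about 40 mm, on the mark; the verdict was not shown.

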